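# Hang the yellow dip pail on the drip stand

## Robot

A 7-joint arm with a two-finger parallel gripper is mounted at the origin on a cart in front of the work surface, level with it; the furniture and walls round the work are solid. World frame = base frame: x ahead of the robot, y to its left, z up, the work surface at z = 0. Lengths are in m, angles in rad, forces in N, time in s.
With the tool pointing down it reaches from about 0.425 to 0.925 m from the base axis. Payload 6.8 kg.
Tool frame: the origin (TCP) lies on the centre line of the jaws, within the pads' length; the fingertips stand 14 mm ahead of it and the grasp point (between the pads) lies 5 mm behind it (r.tips_ahead is the distance from the TCP to the fingertips, in m); z points along the fingers, y is the line along which they close (so a half turn about z gives the same grasp; the last joint's range is limited). The gripper opens to 85 mm and grips with 20 to 120 N. Pads are 22 mm wide; open, the fingers measure 114 mm over their backs; the gripper's body (76 mm by 85 mm) begins 54 mm behind the grasp point. The pads swing forward as they close: fully open they stand 13 mm farther back than shut.
Start: joints at [-1.44, 0.477, 0.022, 1.555, -0.011, 1.109, -0.083], TCP at [0.16, 0.656, 0.245] pointing down, gripper open.
Joint ranges: [-2.96, 2.96], [-0.34, 2.1], [-1.41, 1.46], [0.24, 2.44], [-1.37, 4.51], [0.17, 1.92], [-2.96, 2.96]. Speed limits (rad/s): [2.39, 2.39, 3.14, 3.14, 3.14, 3.14, 3.14].

## Interface

Orientations are given as a rotation vector (axis times angle).
In Python, from bench import r, eyes gives the robot as it stands.
- The arm moves only by the tool step_arm, never from a script. Its argument "rows" is a list of rows, each a list of 6 numbers: the shift along the world's x, y, z in units of 60 cm (1.0 is 60 cm), then the turn, a rotation vector about the world's x, y, z in units of pi rad (1.0 is pi rad). In form: [[x, y, z, rx, ry, rz], ...]. A call has 1 to 5 rows; each row is the pose to reach, as a shift and turn from the pose commanded when the call began, turning the shorter way round; what a row does not reach only later rows make up. A row lasts 1/12 s, in which the tool goes at most 41.7 mm and 7.16 degrees, less where a joint would pass 70% of its speed; a pose out of reach is approached as far as the arm can. A call with a number of a shift or a turn outside -1 to 1 is refused whole. A call with a gripper value outside its range is refused whole. "jaw" is the closure, from 0 (fully open) to 1 (shut), set as the call begins (left out, the last holds). The fingers move at their own pace and stop on an object; "squeeze" is the grip in N (left out, the last holds). Time passes only in rows, so rows that repeat a pose let the fingers close. It gives the time, the measured TCP pose, the force, the opening and the grip force at its end, in the units of the state.
- r.get_obs(): the state, without advancing time (a new reading comes with each control period).
- eyes.grab_frame(name): name is "side" or "top"; returns the picture (400x640x3 uint8, red, green, blue); there is no depth.
- eyes.camera_info(name): a dict with "mtx" (3x3 intrinsics, pixels), "extrinsics" (4x4, takes a point from camera to world coordinates). Camera axes: x right, y down, z forward; pixel columns grow to the right and rows downward; lengths in m; the calibration is good to about 2 mm. A picture is of the moment at which its call begins. camera_info takes no time and is no camera call.
- r.hand_in(): hands the job in; it is judged then, once.
The state is a dict: "clock": time; "joints": joint angles; "qvel": joint speeds; "tau": joint torques, N m; "tcp_pos": TCP position; "orientation": TCP orientation; "contact_force": force on the tool from outside, world axes, zero at the start; "moment": the same for the moment, N m; "grip_width": finger opening in m; "gripper_force": force on a finger pad.
Only numpy, scipy, OpenCV 4.12 (cv2) and the standard library are available. Lean on these libraries where they do the work, as an engineer would, in place of code of your own. Each camera call takes 0.05 s, during which the arm holds its last target. There are 200 camera calls.

## Task

Hang the empty yellow dip pail up to drip: first swing its flat-lying wire bail upright while the pail still stands on the bench, then lift the pail by the bail and hook the bail over both prongs of the drip stand, so that the pail hangs upright and still, clear of the tray. Leave the red pail where it stands.

Things in the scene. Friction and masses are not known exactly. Their poses are not given: they have to be found in the camera images.
- yellow_pail: Empty round yellow pail, about 0.6 kg, 94 mm across, 56 mm high. Origin: centre of the underside; z up its axis. A wire bail is hinged at its +y and -y sides, on a line along y, 46 mm above the underside. The bail starts flat, level on a stop, pointing to the pail's +x; it swings up over the pail through 180 degrees with very little friction and falls if let go. 122 mm wide over all.
- yellow_pail_grip (a point): Middle of the bail's crossbar, 110 mm from the hinge line (flat: 55 mm clear of the rim; upright: 100 mm above it). x points away from the hinge, y along the bar. A black sleeve here, 16 mm thick, 32 mm long, spins freely on the wire: pinched from above across the bar, it lets the gripper stay vertical as the bail swings. Beside it the 6 mm wire is straight to y = +-50 mm.
- hook_seat (a point): On the fixed drip stand, 237 mm up: where the middle of the hung crossbar rests, the bar along y (either way round). x: from the front towards the post. Two 8 mm prongs at y = +-33 mm; tips at x = -24, rising 27 mm above this point, undersides 11 mm below it, post at x = 95. Prongs must pass between bar and rim: come from the front along +x, bar about 55 mm above this point, then lower.
- red_pail: The same pail in red with the same bail, also lying flat to its +x: a bystander to be left alone. Origin: centre of its underside, z up its axis. A fixed metal drum stands at the far left (x 0.57 to 0.72 m, y 0.32 to 0.47 m) and a fixed vice in front (x below 0.43 m, y -0.1 to 0.05 m): pass over them with the fingertips at least 0.35 m up.

How it is judged:
By the outcome, as a careful person would: the job done as asked, in the order asked, and still so for the second after the job is handed in, with the robot touching nothing.
It also fails if it takes over 58 s, if anything falls off the work surface, if the arm or the gripper's body presses on something with over 40 N, if the wrist force passes 120 N, or if a joint passes its speed limit or range.

## Working session

There is one attempt and no reset: what is moved stays moved. The work goes in short steps, Python scripts to look and compute and a tool call to move; the robot and the scene stay as the last step left them, time stands still between calls to the robot, and variables do not carry over. Pictures are saved under pics/ and viewed, at most 10 in all, crops included, and the job is handed in when it is done.

Besides the shell and the picture viewer there is one more tool, called after ">>>" as name(argument=value, ...) on one line, values as JSON. step_arm: Moves the arm, as the interface text tells. Shifts and turns lie within -1 to 1; 1 stands for 60 cm of shift or pi rad of turn. Its arguments: {"type":"object","properties":{"rows":{"type":"array"},"jaw":{"type":"number"},"squeeze":{"type":"number"}},"required":["rows"]}

```bash
mkdir -p pics; ls
python3 - <<'E'
from bench import r,eyes
import cv2,numpy as np
for n in("side","top"):
    cv2.imwrite(f"pics/{n}0.png",eyes.grab_frame(n)[:,:,::-1])
    c=eyes.camera_info(n);print(n,np.round(c["mtx"],1).tolist(),np.round(c["extrinsics"],3).tolist())
o=r.get_obs();print(o["clock"],o["tcp_pos"],o["orientation"],o["contact_force"],o["grip_width"],r.tips_ahead)
E
```

```text
pics
side [[516.1, 0.0, 325.7], [0.0, 516.1, 200.3], [0.0, 0.0, 1.0]] [[0.931, -0.241, 0.275, 0.266], [-0.365, -0.572, 0.735, -0.8], [-0.02, -0.784, -0.62, 0.878], [0.0, 0.0, 0.0, 1.0]]
top [[415.4, 0.0, 322.8], [0.0, 415.4, 193.4], [0.0, 0.0, 1.0]] [[0.015, -0.992, 0.128, 0.446], [-1.0, -0.014, 0.011, 0.013], [-0.01, -0.128, -0.992, 1.127], [0.0, 0.0, 0.0, 1.0]]
0.1 [0.15956809 0.65534894 0.24441112] [-3.74200747e-01 -3.11918032e+00  2.60771577e-03] [-0.36766288  0.48716176  0.07635237] 0.0853968994106257 0.014
```

View pics/side0.png

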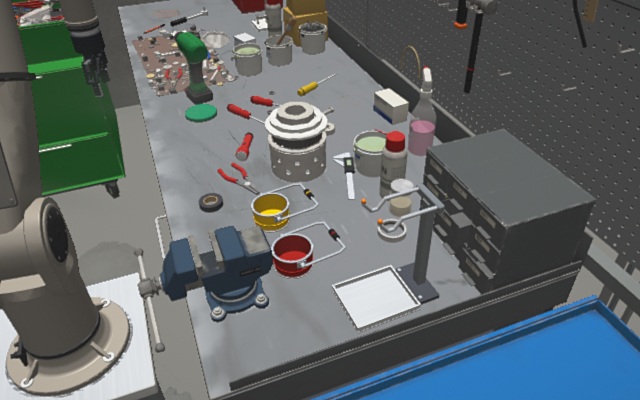

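View pics/top0.png

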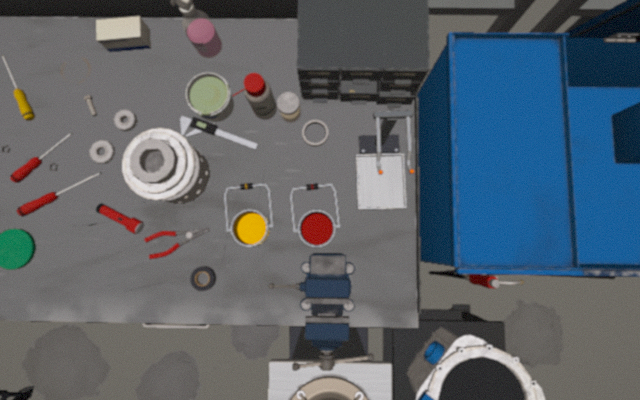

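The yellow pail is at top-view pixel (251,228) with its sleeve at about (247,186). In the side view the sleeve is at (307,192). The prong tips are at top-view (380,171) and (411,171), and side-view (364,201) and (380,221). I'll enlarge these areas.

Run:
```python
import cv2,numpy as np
s=cv2.imread("pics/side0.png");t=cv2.imread("pics/top0.png")
f=lambda im,x,y,w,h,k:cv2.resize(im[y:y+h,x:x+w],None,fx=k,fy=k,interpolation=cv2.INTER_CUBIC)
cv2.imwrite("pics/c_top.png",f(t,215,105,200,150,4))
cv2.imwrite("pics/c_side.png",f(s,245,165,200,150,4))
```

```text
(no output)
```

View pics/c_top.png

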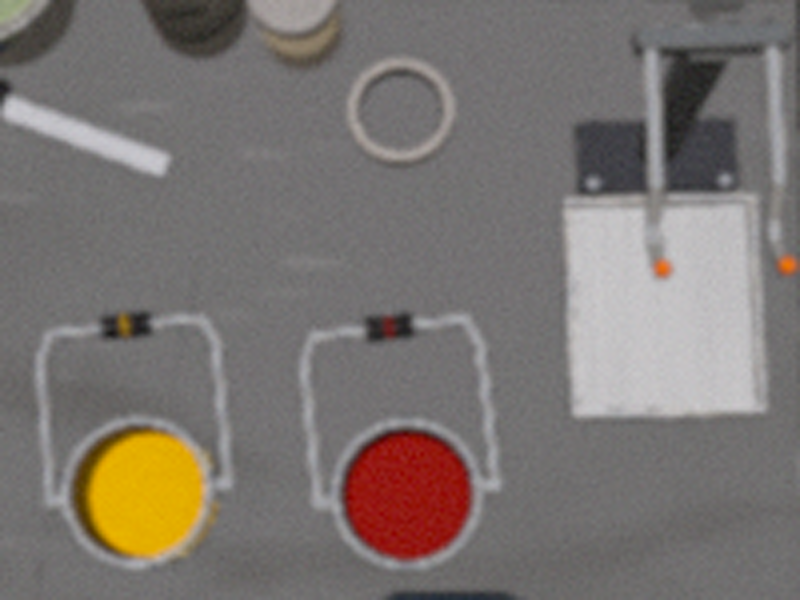

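View pics/c_side.png

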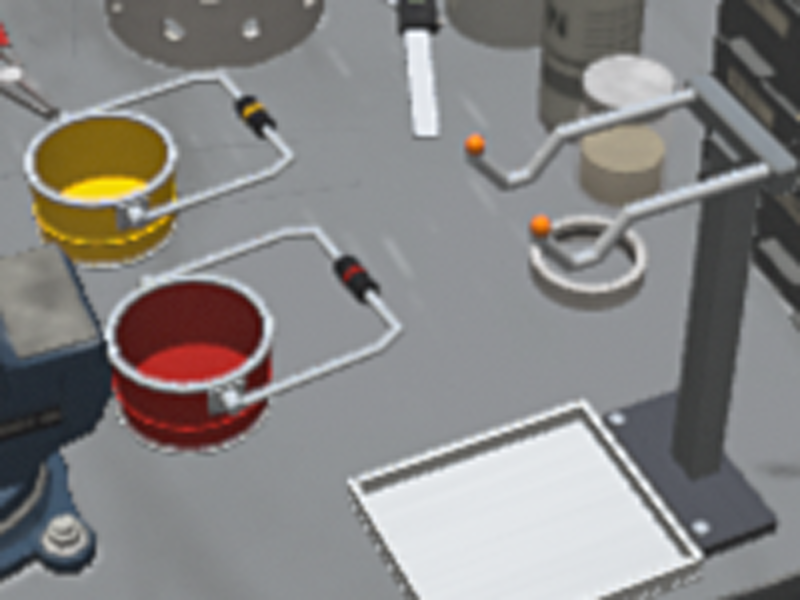

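The crops show these positions (px):

| Point | Top crop | Side crop |
|---|---|---|
| Yellow sleeve | (126,325) | (254,112) |
| Rim centre | (137,492) | (101,160) |
| Hinge | (225,486) | (133,212) |
| Prong tip 1 | (662,268) | (475,144) |
| Prong tip 2 | (788,265) | (540,224) |

Next I'll triangulate them.

```bash
cat > h.py <<'E'
import numpy as np,cv2
from bench import r,eyes
def P(n):
    c=eyes.camera_info(n);return np.array(c["mtx"])@np.linalg.inv(c["extrinsics"])[:3]
def tri(top,side):
    X=cv2.triangulatePoints(P("top"),P("side"),np.array(top,float).reshape(2,1),np.array(side,float).reshape(2,1));X=(X[:3]/X[3]).ravel()
    e=[np.hypot(*((p@np.r_[X,1])[:2]/(p@np.r_[X,1])[2]-u)) for p,u in((P("top"),top),(P("side"),side))]
    return np.round(X,4),np.round(e,2)
def atz(n,uv,z):
    c=eyes.camera_info(n);E=np.array(c["extrinsics"]);d=E[:3,:3]@np.linalg.inv(c["mtx"])@np.r_[uv,1];o=E[:3,3]
    return np.round(o+d*(z-o[2])/d[2],4)
E
python3 - <<'E'
from h import *
ct=lambda u,v:((u+.5)/4-.5+215,(v+.5)/4-.5+105)
cs=lambda u,v:((u+.5)/4-.5+245,(v+.5)/4-.5+165)
for n,t,s in[("sleeve",(126,325),(254,112)),("rim",(137,492),(101,160)),("hingeR",(225,486),(133,212)),("hingeL",(52,502),(64,117)),
 ("barR",(205,318),(291,154)),("tipL",(662,268),(475,144)),("tipR",(788,265),(540,224)),("redsleeve",(390,327),(353,274)),("redrim",(406,492),(190,332)),("redhingeR",(488,486),(230,397)),("postL",(655,45),(690,95)),("postR",(772,45),(765,170)),("redbarL",(310,338),(305,232))]:
    print(n,*tri(ct(*t),cs(*s)))
for p in[(572,415),(766,410),(760,195),(565,200)]:print("tray",atz("top",ct(*p),0.01))
E
```

```text
sleeve [0.6018 0.2263 0.052 ] [0.12 0.08]
rim [0.4933 0.2145 0.0541] [0.33 0.22]
hingeR [0.4975 0.158  0.0534] [0.11 0.07]
hingeL [0.4851 0.2699 0.052 ] [0.12 0.07]
barR [0.6078 0.1743 0.053 ] [0.41 0.27]
tipL [ 0.6063 -0.0979  0.2602] [0.34 0.24]
tipR [ 0.6085 -0.1641  0.2613] [0.29 0.22]
redsleeve [0.6024 0.0535 0.0523] [0.04 0.03]
redrim [0.4955 0.041  0.0547] [0.2  0.14]
redhingeR [ 0.5007 -0.012   0.0492] [0.36 0.27]
postL [ 0.728  -0.0946  0.2523] [0.9  0.64]
postR [ 0.7313 -0.159   0.2506] [0.03 0.02]
redbarL [0.5933 0.1066 0.0464] [0.8  0.55]
tray [ 0.5504 -0.0688  0.01  ]
tray [ 0.5556 -0.1993  0.01  ]
tray [ 0.7034 -0.1968  0.01  ]
tray [ 0.6982 -0.0634  0.01  ]
```

>>> step_arm(rows=[[0.1333,-0.1667,0.2167,0,0,-0.19],[0.1333,-0.1667,0.2167,0,0,-0.19],[0.1333,-0.1667,0.2167,0,0,-0.19],[0.1333,-0.1667,0.2167,0,0,-0.19],[0.1333,-0.1667,0.2167,0,0,-0.19]], jaw=0.4, squeeze=40)

```text
clock: 0.52
tcp_pos: [0.2442, 0.5534, 0.3801]
orientation: [1.291, 2.863, 0.008]
contact_force: [0.8, 0.6, 1.4]
grip_width: 0.051
gripper_force: 0.0
```

>>> step_arm(rows=[[0.2333,-0.2417,0,0,0,-0.19],[0.2333,-0.2417,0,0,0,-0.19],[0.2333,-0.2417,0,0,0,-0.19],[0.2333,-0.2417,0,0,0,-0.19],[0.2333,-0.2417,0,0,0,-0.19]])

```text
clock: 0.93
tcp_pos: [0.3815, 0.4078, 0.3753]
orientation: [2.072, 2.361, -0.0]
contact_force: [0.7, 0.7, 0.6]
grip_width: 0.0515
gripper_force: 0.0
```

>>> step_arm(rows=[[0.1667,-0.2167,0,0,0,-0.01],[0.1667,-0.2167,0,0,0,-0.01],[0.1667,-0.2167,0,0,0,-0.01],[0.1667,-0.2167,0,0,0,-0.01],[0.1667,-0.2167,0,0,0,-0.01]])

```text
clock: 1.35
tcp_pos: [0.4845, 0.2719, 0.3757]
orientation: [2.112, 2.32, -0.001]
contact_force: [0.0, -0.1, 0.5]
grip_width: 0.0509
gripper_force: 0.0
```

>>> step_arm(rows=[[0.2,-0.09,0,0,0,0],[0.2,-0.09,-0.1,0,0,0],[0.2,-0.09,-0.2,0,0,0],[0.2,-0.09,-0.25,0,0,0],[0.2,-0.09,-0.25,0,0,0]])

```text
clock: 1.77
tcp_pos: [0.5961, 0.2282, 0.2365]
orientation: [2.101, 2.336, 0.001]
contact_force: [-0.8, 1.0, -0.8]
grip_width: 0.0506
gripper_force: 0.0
```

>>> step_arm(rows=[[0.004,0,-0.06,0,0,0],[0.004,0,-0.12,0,0,0],[0.004,0,-0.18,0,0,0],[0.004,0,-0.2,0,0,0],[0.004,0,-0.2,0,0,0]])

```text
clock: 2.18
tcp_pos: [0.5949, 0.2283, 0.1146]
orientation: [-2.098, -2.335, 0.011]
contact_force: [0.1, -0.6, 0.6]
grip_width: 0.0512
gripper_force: 0.0
```

Run:
```python
from h import *
o=r.get_obs();print(o["clock"],o["tcp_pos"],o["orientation"],o["joints"])
s=eyes.grab_frame("side")[:,:,::-1];t=eyes.grab_frame("top")[:,:,::-1]
f=lambda im,x,y,w,h,k:cv2.resize(im[y:y+h,x:x+w],None,fx=k,fy=k,interpolation=cv2.INTER_CUBIC)
cv2.imwrite("pics/pre.png",np.hstack([f(s,250,130,100,120,4),f(t,200,140,100,120,4)]))
```

```text
2.1833 [0.59489564 0.22825207 0.11456599] [-2.0975308  -2.33506964  0.01072322] [-0.76701075  0.59477878  0.42251802  1.77394214 -0.31123614  0.84687751
 -0.09179491]
```

View pics/pre.png

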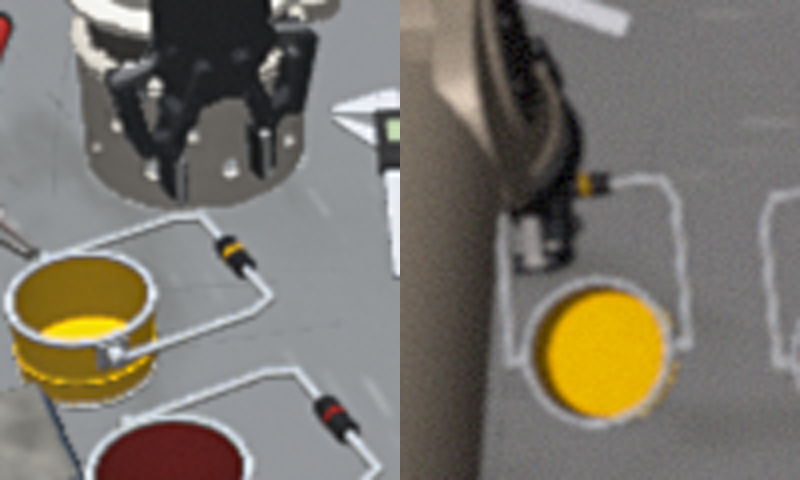

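The side view shows the open fingertips at crop (178,198) and (262,175), astride the sleeve line and above it. Next I'll let the arm settle.

>>> step_arm(rows=[[0,0,-0.02,0,0,0],[0,0,-0.02,0,0,0],[0,0,-0.02,0,0,0]])

```text
clock: 2.53
tcp_pos: [0.5979, 0.2291, 0.107]
orientation: [2.099, 2.337, 0.002]
contact_force: [-0.1, 0.7, -0.8]
grip_width: 0.0512
gripper_force: 0.0
```

Run:
```python
from h import *
def pr(n,X):
    p=P(n)@np.r_[X,1];return p[:2]/p[2]
# tips centre predicted in the 'pre' side crop
for X in([.5949,.2283,.1146-.014],[.602,.2263,.1044-.014]):print((pr("side",X)-[250,130]+.5)*4)
o=r.get_obs();print(o["tcp_pos"],o["qvel"])
# prong valley check
cs=lambda u,v:((u+.5)/4-.5+245,(v+.5)/4-.5+165)
print(atz("side",cs(513,182),.229),atz("side",cs(578,263),.229))
```

```text
[219.90529427 193.43071456]
[232.00123155 205.38611873]
[0.59786211 0.22910035 0.10699281] [-0.0011957  -0.00307914  0.003167   -0.0048251   0.00214351  0.00144132
 -0.00079352]
[ 0.6286 -0.0971  0.229 ] [ 0.6309 -0.163   0.229 ]
```

>>> step_arm(rows=[[0.007,-0.004,-0.03,0,0,0],[0.007,-0.004,-0.06,0,0,0],[0.007,-0.004,-0.09,0,0,0],[0.007,-0.004,-0.105,0,0,0],[0.007,-0.004,-0.105,0,0,0]])

```text
clock: 2.95
tcp_pos: [0.6007, 0.2262, 0.0418]
orientation: [-2.099, -2.336, 0.004]
contact_force: [-0.3, -0.3, 1.5]
grip_width: 0.0513
gripper_force: 0.0
```

>>> step_arm(rows=[[0,0,0,0,0,0],[0,0,0,0,0,0],[0,0,0,0,0,0]])

```text
clock: 3.2
tcp_pos: [0.6027, 0.2267, 0.0445]
orientation: [2.099, 2.336, 0.003]
contact_force: [-0.1, 1.4, 0.1]
grip_width: 0.0513
gripper_force: 0.0
```

>>> step_arm(rows=[[0,0,0,0,0,0],[0,0,0,0,0,0],[0,0,0,0,0,0],[0,0,0,0,0,0],[0,0,0,0,0,0]], jaw=1, squeeze=40)

```text
clock: 3.62
tcp_pos: [0.6022, 0.2265, 0.0436]
orientation: [2.099, 2.337, 0.001]
contact_force: [0.7, -0.5, 2.9]
grip_width: 0.0145
gripper_force: 38.9
```

>>> step_arm(rows=[[0,0,0,0,0,0],[0,0,0,0,0,0],[0,0,0,0,0,0]])

```text
clock: 3.87
tcp_pos: [0.6023, 0.2264, 0.0434]
orientation: [2.099, 2.336, 0.001]
contact_force: [0.8, -0.1, 3.0]
grip_width: 0.0147
gripper_force: 39.0
```

>>> step_arm(rows=[[-0.0006,-0.0001,0.0144,0,0,0],[-0.0022,-0.0002,0.0287,0,0,0],[-0.005,-0.0005,0.0428,0,0,0],[-0.0089,-0.001,0.0567,0,0,0],[-0.0139,-0.0015,0.0702,0,0,0]])

```text
clock: 4.28
tcp_pos: [0.5928, 0.2252, 0.0861]
orientation: [-2.1, -2.336, 0.001]
contact_force: [-1.5, -1.2, -0.4]
grip_width: 0.0146
gripper_force: 39.2
```

>>> step_arm(rows=[[0,0,0,0,0,0],[0,0,0,0,0,0]])

```text
clock: 4.45
tcp_pos: [0.5934, 0.2256, 0.086]
orientation: [2.099, 2.337, 0.001]
contact_force: [0.5, -0.4, 0.2]
grip_width: 0.0142
gripper_force: 39.3
```

>>> step_arm(rows=[[-0.006,-0.0006,0.0131,0,0,0],[-0.013,-0.0014,0.0256,0,0,0],[-0.0209,-0.0023,0.0376,0,0,0],[-0.0298,-0.0032,0.0489,0,0,0],[-0.0395,-0.0043,0.0595,0,0,0]])

```text
clock: 4.87
tcp_pos: [0.5692, 0.2227, 0.1218]
orientation: [2.1, 2.337, -0.0]
contact_force: [-0.1, -0.5, -0.4]
grip_width: 0.0145
gripper_force: 39.3
```

>>> step_arm(rows=[[-0.0105,-0.0011,0.0098,0,0,0],[-0.0217,-0.0024,0.0187,0,0,0],[-0.0336,-0.0036,0.0267,0,0,0],[-0.0461,-0.005,0.0337,0,0,0],[-0.0591,-0.0064,0.0397,0,0,0]])

```text
clock: 5.28
tcp_pos: [0.5338, 0.2189, 0.1455]
orientation: [2.1, 2.336, 0.001]
contact_force: [1.1, -1.7, 1.0]
grip_width: 0.0146
gripper_force: 39.5
```

>>> step_arm(rows=[[-0.0134,-0.0015,0.005,0,0,0],[-0.0272,-0.0029,0.0089,0,0,0],[-0.0412,-0.0045,0.0117,0,0,0],[-0.0554,-0.006,0.0134,0,0,0],[-0.0697,-0.0076,0.0134,0,0,0]])

```text
clock: 5.7
tcp_pos: [0.4924, 0.2143, 0.1537]
orientation: [2.1, 2.336, 0.002]
contact_force: [0.8, -3.9, 9.6]
grip_width: 0.0148
gripper_force: 40.2
```

>>> step_arm(rows=[[0,0,0,0,0,0],[0,0,0,0,0,0]])

```text
clock: 5.87
tcp_pos: [0.4921, 0.2142, 0.1537]
orientation: [2.1, 2.336, 0.001]
contact_force: [0.0, -3.3, 8.3]
grip_width: 0.0146
gripper_force: 40.2
```

Run:
```python
from h import *
s=eyes.grab_frame("side")[:,:,::-1];t=eyes.grab_frame("top")[:,:,::-1]
f=lambda im,x,y,w,h,k:cv2.resize(im[y:y+h,x:x+w],None,fx=k,fy=k,interpolation=cv2.INTER_CUBIC)
cv2.imwrite("pics/up.png",np.hstack([f(s,220,120,100,120,4),f(t,200,150,100,120,4)]))
```

```text
(no output)
```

View pics/up.png

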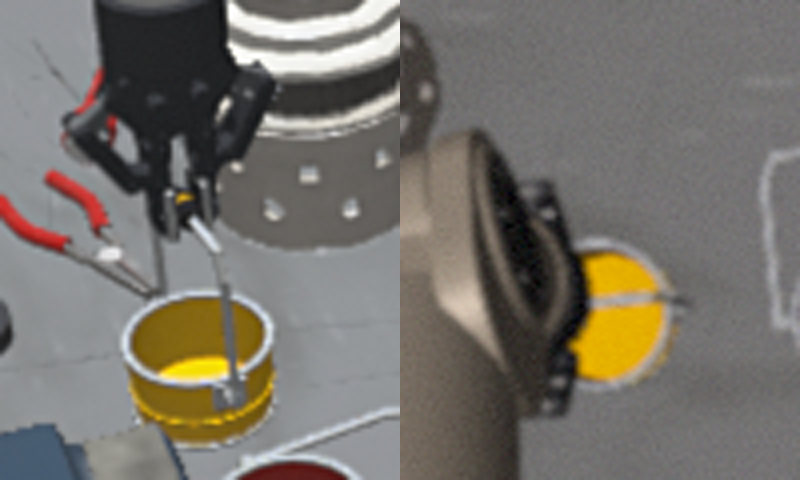

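The bail is upright and the pail still stands on the bench: sleeve in the pads at side crop (183,205), rim centre at (198,340). Next, lift gently.

>>> step_arm(rows=[[0,0,0.01,0,0,0],[0,0,0.025,0,0,0],[0,0,0.045,0,0,0],[0,0,0.065,0,0,0],[0,0,0.085,0,0,0]], squeeze=60)

```text
clock: 6.38
tcp_pos: [0.4909, 0.2147, 0.2038]
orientation: [-2.098, -2.336, 0.004]
contact_force: [0.5, -0.0, -5.8]
grip_width: 0.0143
gripper_force: 58.6
```

>>> step_arm(rows=[[0,0,0.035,0,0,0],[0,0,0.075,0,0,0],[0,0,0.115,0,0,0],[0,0,0.155,0,0,0],[0,0,0.19,0,0,0]])

```text
clock: 6.8
tcp_pos: [0.4912, 0.2147, 0.3188]
orientation: [-2.098, -2.337, 0.002]
contact_force: [0.6, 0.5, -6.0]
grip_width: 0.0136
gripper_force: 58.9
```

>>> step_arm(rows=[[0.005,-0.02,0.03,0,0,-0.004],[0.012,-0.05,0.06,0,0,-0.01],[0.022,-0.085,0.085,0,0,-0.015],[0.032,-0.12,0.1,0,0,-0.02],[0.042,-0.155,0.11,0,0,-0.024]])

```text
clock: 7.22
tcp_pos: [0.5172, 0.1205, 0.3845]
orientation: [-2.186, -2.255, -0.0]
contact_force: [0.4, 0.3, -5.3]
grip_width: 0.0141
gripper_force: 58.8
```

>>> step_arm(rows=[[0.004,-0.04,0,0,0,0],[0.008,-0.085,0,0,0,0],[0.012,-0.13,0,0,0,0],[0.016,-0.175,0,0,0,0],[0.02,-0.22,0,0,0,0]])

```text
clock: 7.63
tcp_pos: [0.5286, -0.012, 0.383]
orientation: [-2.186, -2.254, 0.002]
contact_force: [-0.3, 0.5, -5.7]
grip_width: 0.0141
gripper_force: 58.8
```

>>> step_arm(rows=[[0,-0.045,0,0,0,0],[0,-0.09,0,0,0,0],[0,-0.13,-0.01,0,0,0],[0,-0.165,-0.025,0,0,0],[0,-0.19,-0.04,0,0,0]])

```text
clock: 8.05
tcp_pos: [0.5283, -0.1272, 0.3591]
orientation: [-2.189, -2.252, 0.001]
contact_force: [0.6, 0.6, -5.5]
grip_width: 0.0138
gripper_force: 58.8
```

>>> step_arm(rows=[[0,-0.005,-0.02,0,0,0],[0,-0.005,-0.04,0,0,0],[0,-0.005,-0.06,0,0,0],[0,-0.005,-0.07,0,0,0],[0,-0.005,-0.07,0,0,0]])

```text
clock: 8.47
tcp_pos: [0.5288, -0.1256, 0.3157]
orientation: [-2.182, -2.256, 0.003]
contact_force: [-0.8, 0.2, -5.2]
grip_width: 0.0143
gripper_force: 58.8
```

>>> step_arm(rows=[[0,0,0,0,0,0],[0,0,0,0,0,0],[0,0,0,0,0,0],[0,0,0,0,0,0],[0,0,0,0,0,0]])

```text
clock: 8.88
tcp_pos: [0.53, -0.1274, 0.3183]
orientation: [2.186, 2.256, 0.001]
contact_force: [0.7, -0.1, -5.7]
grip_width: 0.014
gripper_force: 58.8
```

Run:
```python
from h import *
s=eyes.grab_frame("side")[:,:,::-1];t=eyes.grab_frame("top")[:,:,::-1]
f=lambda im,x,y,w,h,k:cv2.resize(im[y:y+h,x:x+w],None,fx=k,fy=k,interpolation=cv2.INTER_CUBIC)
cv2.imwrite("pics/front.png",np.hstack([f(s,295,120,150,200,3),f(t,330,110,110,200,3)]))
```

```text
(no output)
```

View pics/front.png

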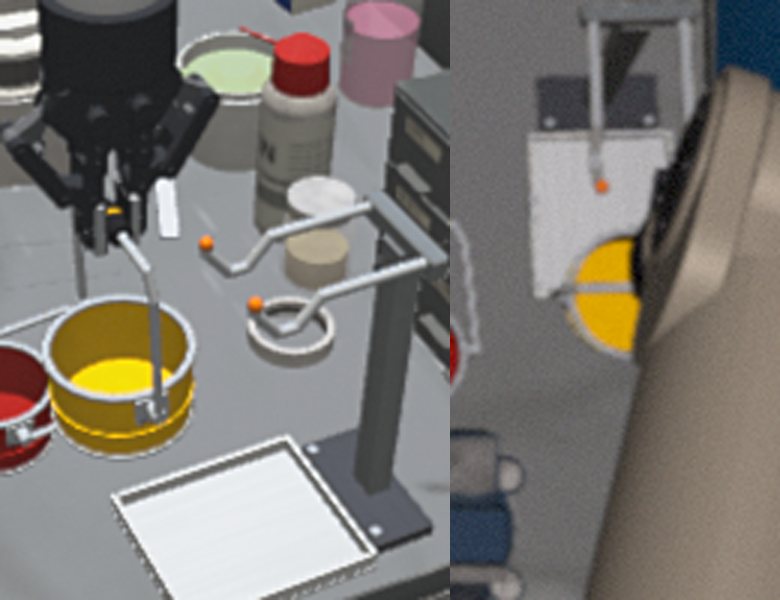

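The front picture shows the pail hanging upright from the sleeve at side crop (113,212). The prong tips at (206,243) and (255,303) lie ahead of it. Next I'll lower it to entry height and line up y.

>>> step_arm(rows=[[0,-0.003,-0.015,0,0,0],[0,-0.006,-0.03,0,0,0],[0,-0.008,-0.045,0,0,0],[0,-0.008,-0.051,0,0,0],[0,-0.008,-0.051,0,0,0]])

```text
clock: 9.4
tcp_pos: [0.5286, -0.1322, 0.2855]
orientation: [-2.185, -2.254, 0.003]
contact_force: [-1.4, 0.1, -5.9]
grip_width: 0.0139
gripper_force: 58.8
```

>>> step_arm(rows=[[0,0,0,0,0,0],[0,0,0,0,0,0],[0,0,0,0,0,0],[0,0,0,0,0,0]])

```text
clock: 9.73
tcp_pos: [0.53, -0.1323, 0.2877]
orientation: [2.186, 2.256, 0.001]
contact_force: [0.4, 0.3, -5.5]
grip_width: 0.0143
gripper_force: 58.8
```

>>> step_arm(rows=[[0.003,0,0,0,0,0],[0.008,0,0,0,0,0],[0.016,0,0,0,0,0],[0.026,0.001,0,0,0,0],[0.037,0.001,0,0,0,0]])

```text
clock: 10.15
tcp_pos: [0.5525, -0.1314, 0.2872]
orientation: [-2.186, -2.256, -0.0]
contact_force: [-0.6, 0.5, -5.5]
grip_width: 0.0142
gripper_force: 58.8
```

>>> step_arm(rows=[[0.012,0,0,0,0,0],[0.025,0.001,0,0,0,0],[0.038,0.001,0,0,0,0],[0.051,0.002,0,0,0,0],[0.064,0.002,0,0,0,0]])

```text
clock: 10.57
tcp_pos: [0.5914, -0.1302, 0.2872]
orientation: [2.186, 2.256, 0.0]
contact_force: [0.8, 1.6, -5.1]
grip_width: 0.0138
gripper_force: 58.8
```

>>> step_arm(rows=[[0.013,0,0,0,0,0],[0.026,0.001,0,0,0,0],[0.037,0.001,0,0,0,0],[0.047,0.002,0,0,0,0],[0.055,0.002,0,0,0,0]])

```text
clock: 10.98
tcp_pos: [0.6238, -0.1291, 0.2871]
orientation: [-2.186, -2.256, 0.0]
contact_force: [-0.3, -0.0, -6.1]
grip_width: 0.0143
gripper_force: 58.8
```

>>> step_arm(rows=[[0.006,0,0,0,0,0],[0.009,0,0,0,0,0],[0.01,0,0,0,0,0],[0.01,0,0,0,0,0],[0.01,0,0,0,0,0]])

```text
clock: 11.4
tcp_pos: [0.6291, -0.1293, 0.2874]
orientation: [2.186, 2.256, 0.0]
contact_force: [1.1, 1.0, -6.0]
grip_width: 0.0143
gripper_force: 58.8
```

>>> step_arm(rows=[[0,0,0,0,0,0],[0,0,0,0,0,0],[0,0,0,0,0,0],[0,0,0,0,0,0],[0,0,0,0,0,0]])

```text
clock: 11.82
tcp_pos: [0.6291, -0.1293, 0.2872]
orientation: [-2.186, -2.256, 0.0]
contact_force: [-0.2, 0.1, -6.2]
grip_width: 0.0138
gripper_force: 58.8
```

Run:
```python
from h import *
s=eyes.grab_frame("side")[:,:,::-1]
cv2.imwrite("pics/over.png",cv2.resize(s[120:270,320:470],None,fx=4,fy=4,interpolation=cv2.INTER_CUBIC))
```

```text
(no output)
```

View pics/over.png

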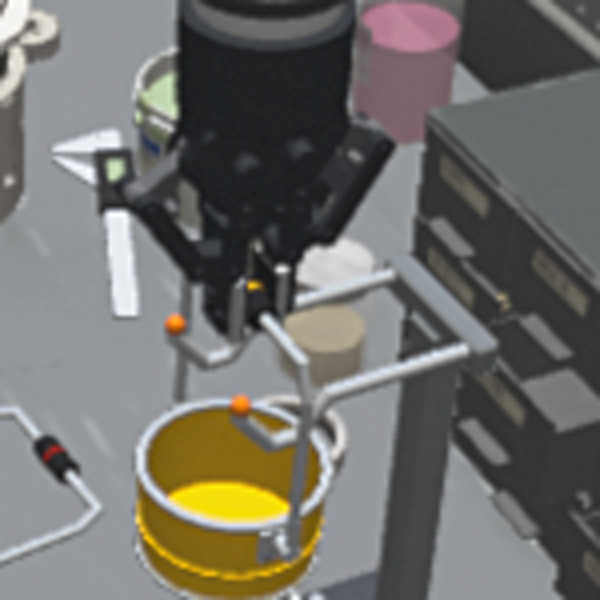

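The over-stand picture shows the bar above and behind both tips, (175,323) and (240,404), with the prongs between the bar and the rim. Next I'll lower it.

>>> step_arm(rows=[[0.001,-0.001,-0.01,0,0,0],[0.001,-0.001,-0.025,0,0,0],[0.001,-0.001,-0.04,0,0,0],[0.001,-0.001,-0.055,0,0,0],[0.001,-0.001,-0.068,0,0,0]])

```text
clock: 12.28
tcp_pos: [0.6293, -0.1296, 0.2447]
orientation: [-2.185, -2.255, 0.002]
contact_force: [0.1, 0.6, -6.4]
grip_width: 0.0139
gripper_force: 58.8
```

>>> step_arm(rows=[[0,0,-0.004,0,0,0],[0,0,-0.008,0,0,0],[0,0,-0.01,0,0,0],[0,0,-0.01,0,0,0],[0,0,-0.01,0,0,0]])

```text
clock: 12.7
tcp_pos: [0.6302, -0.13, 0.2408]
orientation: [2.186, 2.255, 0.001]
contact_force: [0.2, 0.2, -5.8]
grip_width: 0.0139
gripper_force: 58.8
```

>>> step_arm(rows=[[0,0,-0.003,0,0,0],[0,0,-0.006,0,0,0],[0,0,-0.009,0,0,0],[0,0,-0.01,0,0,0],[0,0,-0.01,0,0,0]])

```text
clock: 13.12
tcp_pos: [0.6302, -0.1298, 0.2347]
orientation: [2.186, 2.256, 0.001]
contact_force: [0.7, 0.2, -4.3]
grip_width: 0.0136
gripper_force: 59.0
```

>>> step_arm(rows=[[0,0,-0.001,0,0,0],[0,0,-0.002,0,0,0],[0,0,-0.003,0,0,0],[0,0,-0.003,0,0,0]])

```text
clock: 13.45
tcp_pos: [0.6301, -0.1299, 0.2342]
orientation: [2.186, 2.256, 0.002]
contact_force: [-4.3, 2.6, 8.0]
grip_width: 0.0139
gripper_force: 60.2
```

>>> step_arm(rows=[[0,0,0.001,0,0,0],[0,0,0.0015,0,0,0],[0,0,0.0015,0,0,0]], squeeze=20)

```text
clock: 13.7
tcp_pos: [0.63, -0.1299, 0.2343]
orientation: [2.186, 2.256, 0.001]
contact_force: [-2.1, 1.6, 5.7]
grip_width: 0.0138
gripper_force: 60.0
```

Run:
```python
from h import *
s=eyes.grab_frame("side")[:,:,::-1]
cv2.imwrite("pics/seat.png",cv2.resize(s[120:270,320:470],None,fx=4,fy=4,interpolation=cv2.INTER_CUBIC))
```

```text
(no output)
```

View pics/seat.png

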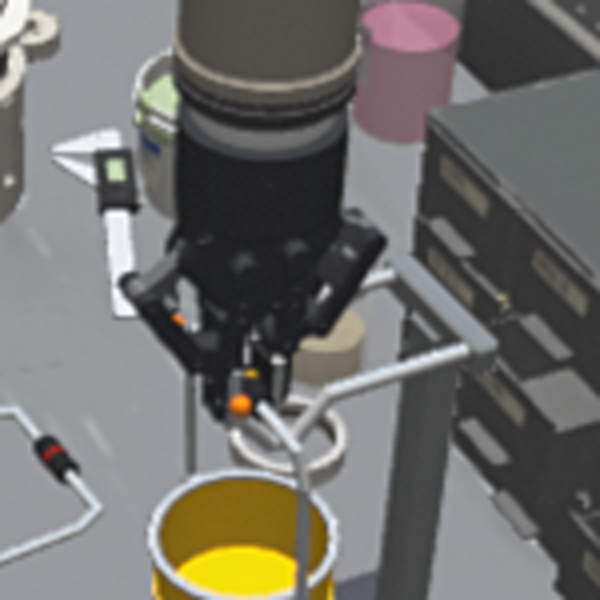

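The seat picture shows the bar in the valley of the near prong at about (275,425), behind the tip at (240,404). Next I'll release gradually.

>>> step_arm(rows=[[0,0,0,0,0,0],[0,0,0,0,0,0],[0,0,0,0,0,0]], jaw=0.7)

```text
clock: 14.0
tcp_pos: [0.6299, -0.1301, 0.2333]
orientation: [2.186, 2.256, -0.0]
contact_force: [-1.3, 0.3, 0.7]
grip_width: 0.0255
gripper_force: 0.0
```

>>> step_arm(rows=[[0,0,0,0,0,0],[0,0,0,0,0,0],[0,0,0,0,0,0],[0,0,0,0,0,0]], jaw=0.45)

```text
clock: 14.33
tcp_pos: [0.6299, -0.1299, 0.2335]
orientation: [2.186, 2.256, -0.0]
contact_force: [-0.5, 0.3, 0.0]
grip_width: 0.0472
gripper_force: 0.0
```

Free of contact. Retreat straight up, then check.

>>> step_arm(rows=[[0,0,0.02,0,0,0],[0,0,0.05,0,0,0],[0,0,0.09,0,0,0],[0,0,0.13,0,0,0],[0,0,0.17,0,0,0]])

```text
clock: 14.75
tcp_pos: [0.6297, -0.1301, 0.3376]
orientation: [2.186, 2.255, 0.0]
contact_force: [-0.3, -0.4, -0.5]
grip_width: 0.0467
gripper_force: 0.0
```

>>> step_arm(rows=[[0,0,0.04,0,0,0],[0,0,0.08,0,0,0],[0,0,0.12,0,0,0],[0,0,0.14,0,0,0],[0,0,0.14,0,0,0]])

```text
clock: 15.17
tcp_pos: [0.6308, -0.1307, 0.4233]
orientation: [2.183, 2.252, 0.006]
contact_force: [0.4, 0.3, 0.3]
grip_width: 0.0475
gripper_force: 0.0
```

>>> step_arm(rows=[[0,0,0,0,0,0],[0,0,0,0,0,0],[0,0,0,0,0,0],[0,0,0,0,0,0],[0,0,0,0,0,0]])

```text
clock: 15.58
tcp_pos: [0.6296, -0.1297, 0.4186]
orientation: [-2.186, -2.255, 0.002]
contact_force: [-0.1, -0.1, -0.4]
grip_width: 0.047
gripper_force: 0.0
```

>>> step_arm(rows=[[0,0,0,0,0,0],[0,0,0,0,0,0],[0,0,0,0,0,0],[0,0,0,0,0,0],[0,0,0,0,0,0]])

```text
clock: 16.0
tcp_pos: [0.6298, -0.1299, 0.4195]
orientation: [2.186, 2.256, 0.0]
contact_force: [0.0, 0.3, 0.2]
grip_width: 0.0468
gripper_force: 0.0
```

Run:
```python
from h import *
s=eyes.grab_frame("side")[:,:,::-1]
cv2.imwrite("pics/hung.png",cv2.resize(s[140:320,260:460],None,fx=3,fy=3,interpolation=cv2.INTER_CUBIC))
a=s.astype(int)
for k in range(4):
    b=eyes.grab_frame("side")[:,:,::-1].astype(int);print(np.abs(b-a)[195:300,340:420].mean());a=b
```

```text
3.981746031746032
3.725793650793651
2.7901587301587303
1.6709126984126985
```

View pics/hung.png

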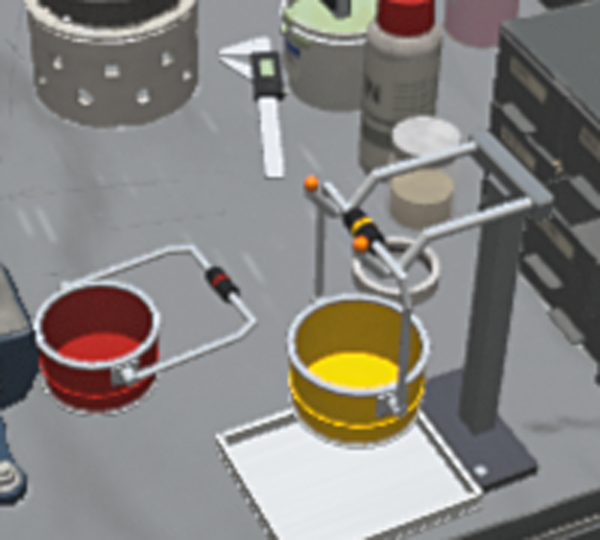

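The pail hangs on both prongs, with the bar in both valleys, and it's still swaying slightly. I'll let it settle and track the motion.

```bash
cat > sway.py <<'E'
from h import *
import sys
xs=[]
for k in range(int(sys.argv[1])):
    im=eyes.grab_frame("side")[190:300,340:420];hsv=cv2.cvtColor(im,cv2.COLOR_RGB2HSV)
    m=cv2.inRange(hsv,(20,150,60),(35,255,255));M=cv2.moments(m);xs.append([M["m10"]/M["m00"],M["m01"]/M["m00"]])
xs=np.array(xs);print(np.round(xs[::2],2).tolist(),r.get_obs()["clock"])
E
python3 sway.py 60
```

```text
[[34.64, 72.9], [35.65, 72.46], [37.24, 72.02], [38.21, 71.56], [38.03, 71.59], [37.01, 71.98], [35.79, 72.44], [35.27, 72.59], [35.58, 72.5], [36.32, 72.15], [37.22, 71.99], [37.49, 71.85], [37.19, 72.04], [36.44, 72.15], [35.99, 72.34], [35.96, 72.36], [36.16, 72.23], [36.51, 72.17], [36.83, 72.1], [36.84, 72.05], [36.74, 72.12], [36.6, 72.11], [36.55, 72.12], [36.54, 72.12], [36.54, 72.12], [36.52, 72.14], [36.54, 72.15], [36.54, 72.12], [36.55, 72.11], [36.55, 72.12]] 19.25
```

The swing has died out completely, the arm is clear, and the red pail is untouched.

```bash
python3 -c "
from bench import r
print(r.hand_in())"
```

```text
the job is handed in; nothing more can be done
None
```

The yellow pail now hangs upright and still by its bail on both prongs, clear of the tray, the red pail was left where it stood, and the job was handed in at about 19 s.

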